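# Put the microscope objectives away in order of height

### The job

Put the four microscope objectives away in the holder rail, one standing in each cup, lens up and fully down inside the rim, in order of height: the shortest in the cup next to the white pull tab, the tallest in the cup farthest from it. They are precision optics, so set each one down gently, without dropping it or tipping it over, and leave the bottle and the spare eyepiece where they stand.

Things in the scene. Friction and masses are not known exactly. Their poses are not given: they have to be found in the camera images.
- objective_a_center (a point): Shortest of four loose steel microscope objectives, 50 mm tall, upright on a 3 mm blue rubber mat, lens up: foot a black cap 34 mm across, 7 mm high; barrel 32 mm across up to 36 mm above the foot, then a nose narrowing to a flat 29 mm lens end; about 100 g. At least 36 mm free to the next one at the start. Point: its centre, 25 mm above the foot; z up out of the lens.
- objective_b_center (a point): Second shortest of four loose steel microscope objectives, 60 mm tall, upright on a 3 mm blue rubber mat, lens up: foot a black cap 34 mm across, 7 mm high; barrel 32 mm across up to 41 mm above the foot, then a nose narrowing to a flat 22 mm lens end; about 130 g. At least 36 mm free to the next one at the start. Point: its centre, 30 mm above the foot; z up out of the lens.
- objective_c_center (a point): Second tallest of four loose steel microscope objectives, 70 mm tall, upright on a 3 mm blue rubber mat, lens up: foot a black cap 34 mm across, 7 mm high; barrel 32 mm across up to 47 mm above the foot, then a nose narrowing to a flat 17 mm lens end; about 160 g. At least 36 mm free to the next one at the start. Point: its centre, 35 mm above the foot; z up out of the lens.
- objective_d_center (a point): Tallest of four loose steel microscope objectives, 82 mm tall, upright on a 3 mm blue rubber mat, lens up: foot a black cap 34 mm across, 7 mm high; barrel 32 mm across up to 55 mm above the foot, then a nose narrowing to a flat 12 mm lens end; about 190 g. At least 36 mm free to the next one at the start. Point: its centre, 41 mm above the foot; z up out of the lens.
- cup1: Shallow round grey cup, one of four, 62 mm apart in a row on a fixed aluminium rail (256 x 64 mm, 12 mm high) with a flat white pull tab at one end only; this cup lies next to the white pull tab. Outside 58 mm, inside 50 mm across; floor 3 mm, rim 6 mm above the origin, which is the centre of its underside; x along the row away from the tab, z up.
- cup2: Shallow round grey cup, one of four, 62 mm apart in a row on a fixed aluminium rail (256 x 64 mm, 12 mm high) with a flat white pull tab at one end only; this cup is second from the pull tab. Outside 58 mm, inside 50 mm across; floor 3 mm, rim 6 mm above the origin, which is the centre of its underside; x along the row away from the tab, z up.
- cup3: Shallow round grey cup, one of four, 62 mm apart in a row on a fixed aluminium rail (256 x 64 mm, 12 mm high) with a flat white pull tab at one end only; this cup is third from the pull tab. Outside 58 mm, inside 50 mm across; floor 3 mm, rim 6 mm above the origin, which is the centre of its underside; x along the row away from the tab, z up.
- cup4: Shallow round grey cup, one of four, 62 mm apart in a row on a fixed aluminium rail (256 x 64 mm, 12 mm high) with a flat white pull tab at one end only; this cup is at the far end, farthest from the pull tab. Outside 58 mm, inside 50 mm across; floor 3 mm, rim 6 mm above the origin, which is the centre of its underside; x along the row away from the tab, z up.
- bottle_center (a point): Bystander: loose amber lens-cleaner bottle with a black cap, 40 mm in diameter, 85 mm tall, 120 g, standing on the bench; the point is its centre, half-way up. Leave it alone.
- eyepiece_center (a point): Bystander: loose spare eyepiece standing on the bench, grey 36 mm flange 20 mm high with a 24 mm steel tube above, 42 mm tall in all, 80 g; the point is its centre, half-way up. Leave it alone.
Things that resemble listed ones, but are neither listed nor needed, are in the scene too. Leave any green, purple or yellow look-alike of the part that bears objective_c_center alone.

How it is judged:
By the outcome, as a careful person would: the job done as asked, in the order asked, and still so for the second after the job is handed in, with the robot touching nothing.
It also fails if it takes over 112 s, if anything falls off the work surface, if the arm or the gripper's body presses on something with over 40 N, if the wrist force passes 120 N, or if a joint passes its speed limit or range.

### The arm

A 6-joint arm with a two-finger parallel gripper is mounted at the origin on the work surface. World frame = base frame: x ahead of the robot, y to its left, z up, the work surface at z = 0. Lengths are in m, angles in rad, forces in N, time in s.
With the tool pointing down it reaches from about 0.325 to 0.9 m from the base axis. Payload 3.5 kg.
Tool frame: the origin (TCP) lies at the very end of the fingers, on their centre line; the grasp point (between the pads) lies 19 mm behind it; y points along the fingers, x is the direction in which the jaws open and shut, and the axes are right-handed (so a half turn about y gives the same grasp; the last joint's range is limited). The gripper opens to 85 mm and grips with 20 to 120 N. Pads are 22 mm wide; open, the fingers measure 114 mm over their backs; the gripper's body (76 mm by 85 mm) begins 54 mm behind the grasp point. The pads swing forward as they close: fully open they stand 13 mm farther back than shut.
Start: joints at [1.08, 0.276, -0.026, 1.268, 0, 1.467], TCP at [0.236, 0.579, 0.231] pointing down, gripper open.
Joint ranges: [-3.12, 3.12], [-0.85, 1.88], [-1.08, 1.24], [-1.95, 2.15], [-1.57, 1.53], [-3.14, 3.14]. Speed limits (rad/s): [2.57, 2.57, 3.14, 3.14, 3.14, 3.14].

### API

Orientations are given as [roll, pitch, yaw] about the fixed x, y, z axes, in that order (R = Rz(yaw) Ry(pitch) Rx(roll)).
In Python, from workcell import state, eyes, order, spot_in, place_of gives the robot as it stands.
- The arm moves only by the shell command python3 -m handwheel 'ROWS'. ROWS is JSON, a list that holds one entry, the list of rows, each a list of 7 numbers: the shift along the world's x, y, z normalised to -1 to 1, where 1 is 50 cm, then the turn, a rotation vector about the world's x, y, z normalised to -1 to 1, where 1 is pi/4 rad, then the opening, from -1 (shut) to 1 (fully open). In form: [[[x, y, z, wx, wy, wz, gripper], ...]]. A call has 1 to 8 rows; each row is the pose to reach, as a shift and turn from the pose commanded when the call began; what a row does not reach only later rows make up. A row lasts 1/10 s, in which the tool goes at most 50 mm and 8.59 degrees, less where a joint would pass 70% of its speed; a pose out of reach is approached as far as the arm can. A call with a number of a shift or a turn outside -1 to 1 is refused whole. A call with a gripper value outside its range is refused whole. The fingers move at their own pace and stop on an object; the grip force is fixed at half the most. Time passes only in rows, so rows that repeat a pose let the fingers close. It gives the time, the measured TCP pose, the force and the opening at its end, in the units of the state.
- state(): the state, without advancing time (a new reading comes with each control period).
- eyes.snapshot(name): name is "scene" or "top" or "wrist"; returns the picture (420x560x3 uint8, red, green, blue); there is no depth.
- eyes.camera_model(name): a dict with "intrinsics" (3x3 intrinsics, pixels), "k1" (the pictures are not rectified: a ray, as slopes to the right and down, at radius r is drawn at 1 + k1 r^2 times it, then the intrinsics apply), "origin" and "attitude" of the camera in the world. Camera axes: x right, y down, z forward; pixel columns grow to the right and rows downward; lengths in m; the calibration is good to about 2 mm. A picture is of the moment at which its call begins: read the wrist's pose just before it. camera_model takes no time and is no camera call; for the wrist camera it gives the pose at the moment of the call.
- order.finish_job(): hands the job in, once; it reports no verdict.
Trained networks look in the newest picture that a camera, given by its name, has taken for a name from the list of things; names that differ only in an ending like _2 or _b are one class to them, and where a whole thing is asked for, a point or a joint stands for the part that bears it (a point fixed in the world has none). Each returns a list of dicts, best first, with "confidence" (0 to 1); they miss things now and then, are a little off and sometimes report something else, mostly with a low value. They report only what shows in the picture. A call takes as long as a camera call. They do not tell look-alikes from the thing itself.
- spot_in(label, camera): "pixel" ([column, row] in pixels, amid what is visible of it).
- place_of(label, camera): "pixel" ([column, row] in pixels: a listed point, or the origin of a listed thing).
The state is a dict: "time": time; "q": joint angles; "dq": joint speeds; "joint_efforts": joint torques, N m; "position": TCP position; "tcp_rot": TCP orientation; "ft_force": force on the tool from outside, world axes, zero at the start; "ft_torque": the same for the moment, N m; "grip_width": finger opening in m.
Only numpy, scipy, OpenCV 4.12 (cv2) and the standard library are available. Lean on these libraries where they do the work, as an engineer would, in place of code of your own. Each camera call takes 0.05 s, during which the arm holds its last target.

## Working session

There is one attempt and no reset: what is moved stays moved. The work goes in short steps, Python scripts to look and compute and a shell command to move; the robot and the scene stay as the last step left them, time stands still between calls to the robot, and variables do not carry over. Pictures are saved under pics/ and viewed, and the job is handed in when it is done.

```bash
mkdir -p pics; ls; python3 - <<'E'
from workcell import state, eyes, order, spot_in, place_of
import cv2,numpy as np
s=state();print({k:np.round(v,3).tolist() for k,v in s.items()})
for n in("scene","top","wrist"):
    im=eyes.snapshot(n);cv2.imwrite(f"pics/{n}0.png",im[:,:,::-1])
    print(n,{k:np.round(v,4).tolist() for k,v in eyes.camera_model(n).items()})
    for l in ["objective_a_center","objective_b_center","objective_c_center","objective_d_center","cup1","cup4","bottle_center","eyepiece_center"]:
        if n!="wrist": print(l,[(np.round(d["pixel"],1).tolist(),round(d["confidence"],2)) for d in place_of(l,n)])
E
```

```text
pics
{'time': 0.0, 'q': [1.08, 0.277, -0.028, 1.268, -0.0, 1.467], 'dq': [-0.001, 0.0, -0.0, 0.0, -0.0, 0.0], 'joint_efforts': [-0.0, -44.551, 29.52, 0.016, 0.0, 0.0], 'position': [0.236, 0.578, 0.23], 'tcp_rot': [-1.571, 0.002, 1.183], 'ft_force': [-0.257, 0.52, 0.11], 'ft_torque': [-0.01, 0.033, -0.035], 'grip_width': 0.085}
scene {'intrinsics': [[409.4782, 0.0, 273.9754], [0.0, 409.4782, 201.6648], [0.0, 0.0, 1.0]], 'k1': -0.0128, 'origin': [0.7437, 0.3306, 0.6785], 'attitude': [-2.5822, -0.0028, 2.7027]}
objective_a_center [([313.9, 307.1], 0.56)]
objective_b_center [([367.1, 335.4], 0.57)]
objective_c_center [([410.1, 205.7], 0.94), ([349.1, 260.1], 0.72), ([283.3, 205.4], 0.58)]
objective_d_center [([385.1, 288.5], 0.6)]
cup1 [([222.6, 172.6], 0.94), ([264.0, 112.0], 0.92), ([238.2, 155.9], 0.85), ([251.9, 134.1], 0.67)]
cup4 [([222.6, 172.6], 0.94), ([264.0, 112.0], 0.92), ([238.2, 155.9], 0.85), ([251.9, 134.1], 0.67)]
bottle_center [([262.5, 110.7], 0.64), ([175.5, 255.9], 0.57)]
eyepiece_center [([367.3, 191.5], 0.73)]
top {'intrinsics': [[445.5662, 0.0, 274.7459], [0.0, 44
[... 165 characters left out ...]
0.81), ([169.2, 257.4], 0.66)]
objective_b_center [([145.7, 225.2], 0.79)]
objective_c_center [([232.7, 327.6], 0.77), ([210.6, 241.0], 0.75), ([288.1, 213.3], 0.73), ([293.5, 254.7], 0.48)]
objective_d_center [([171.8, 258.1], 0.88)]
cup1 [([411.8, 249.1], 0.89), ([369.4, 202.2], 0.71), ([352.0, 178.8], 0.62), ([391.0, 229.9], 0.56)]
cup4 [([411.8, 249.1], 0.89), ([369.4, 202.2], 0.71), ([352.0, 178.8], 0.62), ([391.0, 229.9], 0.56)]
bottle_center [([280.4, 103.7], 0.78)]
eyepiece_center [([272.9, 302.7], 0.7)]
wrist {'intrinsics': [[330.4739, 0.0, 280.6248], [0.0, 330.4739, 214.7687], [0.0, 0.0, 1.0]], 'k1': -0.0707, 'origin': [0.1753, 0.6029, 0.3742], 'attitude': [2.8801, 0.0008, 1.1835]}
```

View pics/scene0.png

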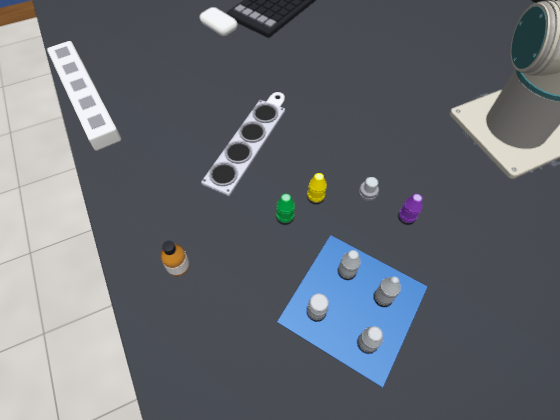

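View pics/top0.png

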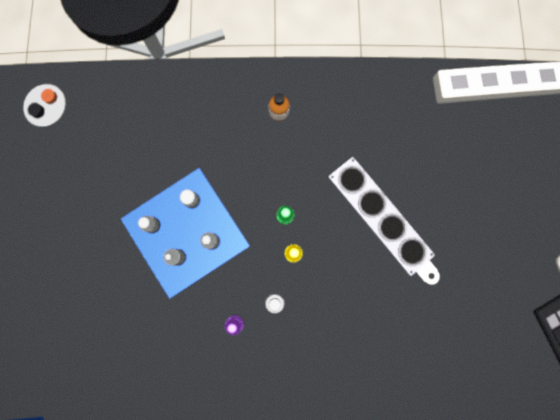

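View pics/wrist0.png

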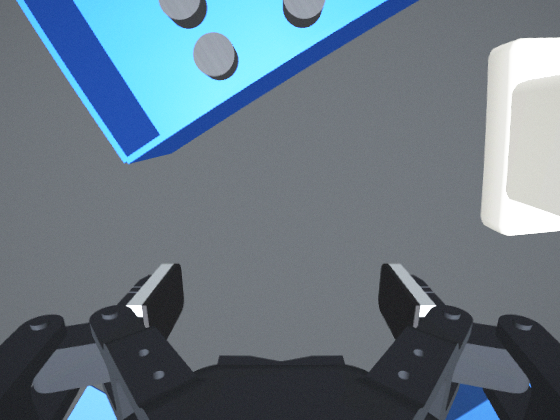

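```bash
cat > h.py <<'E'
import numpy as np,cv2
from scipy.spatial.transform import Rotation as R
from scipy.optimize import least_squares
def ray(cm,p):
    K=np.array(cm["intrinsics"]);k1=cm["k1"]
    s=cv2.undistortPoints(np.array([[p]],float),K,np.array([k1,0,0,0,0.]))[0,0]
    return np.array(cm["origin"]),R.from_euler("xyz",cm["attitude"]).apply([*s,1])
def atz(cm,p,z):
    o,d=ray(cm,p);return o+d*(z-o[2])/d[2]
def tri(c1,p1,c2,p2):
    o1,d1=ray(c1,p1);o2,d2=ray(c2,p2)
    t=np.linalg.lstsq(np.c_[d1,-d2],o2-o1,rcond=None)[0]
    a=o1+t[0]*d1;b=o2+t[1]*d2;return (a+b)/2,np.linalg.norm(a-b)
def proj(cm,X):
    q=R.from_euler("xyz",cm["attitude"]).inv().apply(np.array(X)-cm["origin"])
    s=q[:2]/q[2];s=s*(1+cm["k1"]*(s@s));K=np.array(cm["intrinsics"]);return K[:2,:2]@s+K[:2,2]
E
python3 - <<'E'
from h import *
from workcell import eyes
S=eyes.camera_model("scene");T=eyes.camera_model("top")
P={"a":((313.9,307.1),(192.2,198.6),.028),"b":((367.1,335.4),(145.7,225.2),.033),"c":((349.1,260.1),(210.6,241),.038),"d":((385.1,288.5),(171.8,258.1),.044),
"cup1":((264,112),(411.8,249.1),.012),"cup2":((251.9,134.1),(391,229.9),.012),"cup3":((238.2,155.9),(369.4,202.2),.012),"cup4":((222.6,172.6),(352,178.8),.012),
"bot":((175.5,255.9),(280.4,103.7),.0425),"eye":((367.3,191.5),(272.9,302.7),.021),"green":((283,205),(288.1,213.3),.035),"yel":((317,188),(293.5,254.7),.035),"pur":((410.1,205.7),(232.7,327.6),.035)}
for k,(s,t,z) in P.items():
    x,e=tri(S,s,T,t);print(k,x.round(4),round(e,4),"scene",atz(S,s,z).round(4)[:2],"top",atz(T,t,z).round(4)[:2])
s=cv2.imread("pics/scene0.png");t=cv2.imread("pics/top0.png")
a=cv2.resize(s[235:385,270:430],None,fx=3.6,fy=3.6,interpolation=cv2.INTER_CUBIC)
cv2.imwrite("pics/crop_s.png",a)
b=cv2.resize(t[160:305,115:255],None,fx=4,fy=4,interpolation=cv2.INTER_CUBIC);cv2.imwrite("pics/crop_t.png",b)
b=cv2.resize(t[150:290,320:450],None,fx=4,fy=4,interpolation=cv2.INTER_CUBIC);cv2.imwrite("pics/crop_r.png",b)
E
```

```text
a [0.5924 0.1693 0.0151] 0.0015 scene [0.5959 0.172 ] top [0.5901 0.1673]
b [0.541  0.2517 0.0382] 0.0105 scene [0.5435 0.2476] top [0.5377 0.257 ]
c [0.5064 0.1285 0.0392] 0.0001 scene [0.5059 0.1282] top [0.5065 0.1287]
d [0.4766 0.1997 0.0411] 0.0077 scene [0.4808 0.1978] top [0.4739 0.2017]
cup1 [ 0.4883 -0.2629  0.0195] 0.0019 scene [ 0.4847 -0.269 ] top [ 0.4892 -0.2658]
cup2 [ 5.299e-01 -2.293e-01  4.000e-04] 0.0036 scene [ 0.5349 -0.2209] top [ 0.5276 -0.2252]
cup3 [ 0.5833 -0.1843  0.0053] 0.0019 scene [ 0.5842 -0.1785] top [ 0.5833 -0.1834]
cup4 [ 0.6298 -0.1488  0.017 ] 0.0001 scene [ 0.6289 -0.1524] top [ 0.6308 -0.1497]
bot [ 0.7733 -0.0046  0.0419] 0.0082 scene [ 0.7699 -0.0016] top [ 0.7768 -0.0067]
eye [0.3875 0.0093 0.0098] 0.0021 scene [0.3943 0.014 ] top [0.3878 0.0099]
green [ 0.5591 -0.0201  0.0348] 0.0009 scene [ 0.5588 -0.0197] top [ 0.5594 -0.0203]
yel [ 0.4803 -0.0307  0.0268] 0.0011 scene [ 0.484  -0.0265] top [ 0.4798 -0.03  ]
pur [0.3451 0.0836 0.0365] 0.0063 scene [0.3467 0.0811] top [0.3425 0.086 ]
```

View pics/crop_s.png

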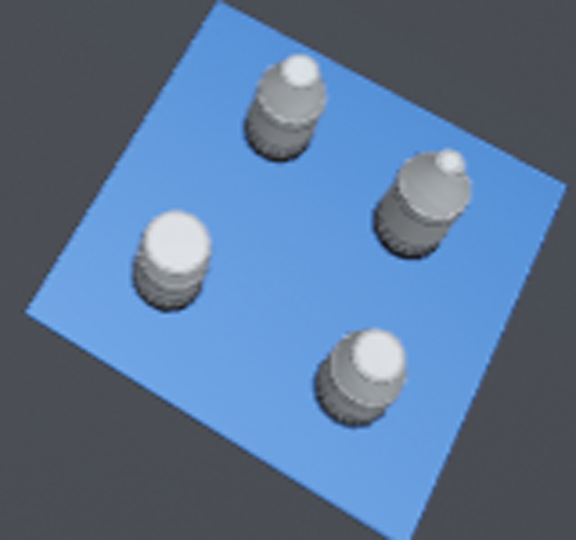

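View pics/crop_t.png

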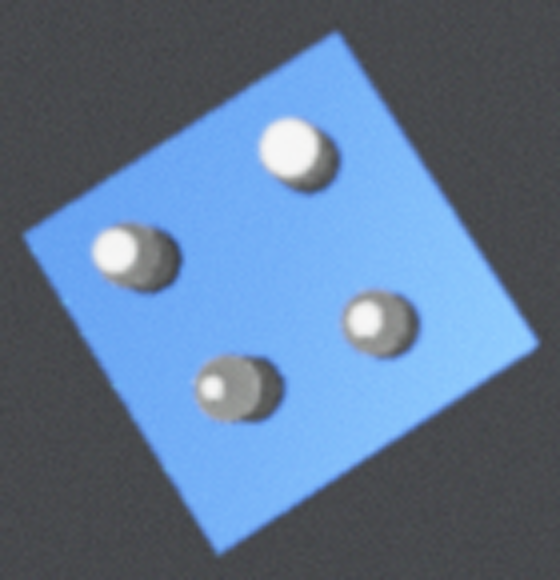

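View pics/crop_r.png

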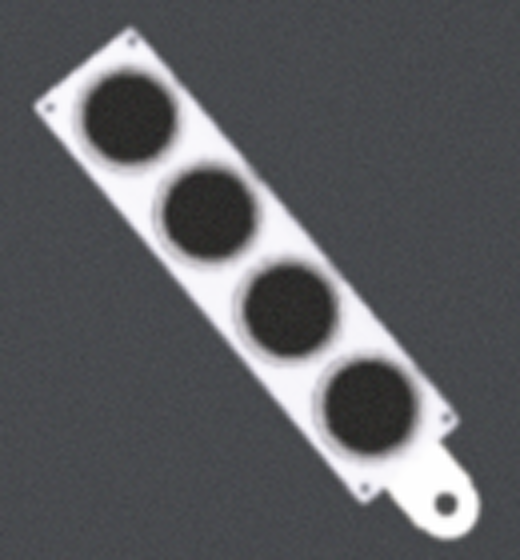

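```bash
python3 - <<'E'
from h import *
from workcell import eyes
C={"s":eyes.camera_model("scene"),"t":eyes.camera_model("top")}
I={"s":cv2.imread("pics/scene0.png"),"t":cv2.imread("pics/top0.png")}
def cen(k,p,bright,r):
    x,y=map(int,p);g=I[k].min(2).astype(float) if bright else 255-I[k].max(2).astype(float)
    w=g[y-r:y+r+1,x-r:x+r+1]
    lo,hi=w.min(),w.max()
    if bright: m=(w>190)
    else: m=(w>255-90)
    n,l,st,c=cv2.connectedComponentsWithStats(m.astype(np.uint8))
    i=1+np.argmax(st[1:,4]);return c[i]+[x-r,y-r],st[i,4]
O={"a":((319,302),(187,197),.053,7),"b":((375,333),(144,223),.063,6),"c":((353,254.5),(206,240),.073,5),"d":((394.6,279.6),(167.6,256.6),.085,4)}
for k,(s,t,z,r) in O.items():
    a,n=cen("s",s,1,r);b,m=cen("t",t,1,r);x,e=tri(C["s"],a,C["t"],b)
    print(k,a.round(1),n,b.round(1),m,x.round(4),round(e,4),atz(C["s"],a,z).round(4),atz(C["t"],b,z).round(4))
U={"1":((266,113),(412,251)),"2":((252.5,132),(392,227.5)),"3":((238.5,152.5),(372,203.5)),"4":((223.5,174),(352,179.5))}
for k,(s,t) in U.items():
    a,n=cen("s",s,0,13);b,m=cen("t",t,0,13);x,e=tri(C["s"],a,C["t"],b)
    print(k,a.round(1),n,b.round(1),m,x.round(4),round(e,4),atz(C["s"],a,.016).round(4),atz(C["t"],b,.016).round(4))
E
```

```text
a [318.9 301.9] 201 [186.7 196.5] 160 [0.5906 0.1736 0.0521] 0.0007 [0.5906 0.174  0.053 ] [0.5907 0.1732 0.053 ]
b [375.  333.2] 134 [143.3 222.3] 90 [0.5406 0.2533 0.0623] 0.0008 [0.5405 0.2537 0.063 ] [0.5408 0.2528 0.063 ]
c [353.1 254.3] 56 [205.7 239.4] 59 [0.5078 0.1328 0.0724] 0.0004 [0.5079 0.1331 0.073 ] [0.5079 0.1326 0.073 ]
d [394.6 279.4] 20 [167.6 256.6] 28 [0.4762 0.2    0.0842] 0.0002 [0.4765 0.2003 0.085 ] [0.4763 0.1998 0.085 ]
1 [264.9 112.5] 225 [412.  251.3] 385 [ 0.4846 -0.2651  0.014 ] 0.0007 [ 0.4851 -0.2631  0.016 ] [ 0.4848 -0.2648  0.016 ]
2 [252.  131.4] 259 [391.9 227.3] 376 [ 0.5325 -0.2265  0.0138] 0.0005 [ 0.533  -0.2245  0.016 ] [ 0.5325 -0.2261  0.016 ]
3 [238.  151.8] 289 [371.8 203.1] 374 [ 0.5811 -0.1877  0.0135] 0.0006 [ 0.5815 -0.1856  0.016 ] [ 0.581  -0.1874  0.016 ]
4 [223.  173.6] 322 [351.8 179.1] 368 [ 0.6296 -0.1488  0.0138] 0.0007 [ 0.6297 -0.1469  0.016 ] [ 0.6295 -0.1486  0.016 ]
```

Scene view: a at (319,302), b at (375,333), c at (353,254) and d at (395,279) stand on the blue mat. The green (285,208), yellow (317,188) and purple (411,209) look-alikes stand off it, so they are ruled out. In the crops the lens ends shrink from a to d, and the triangulated tops (52, 62, 72 and 84 mm) match the listed heights. The white tab is next to the cup at top-view (412,251), so that one is cup1. I'll pick in the order d, c, b, a, with the jaws across the rail (yaw -0.895).

```bash
python3 -m handwheel '[[[0.24,-0.378,0,0,0,-1,0.3],[0.24,-0.378,0,0,0,-1,0.3],[0.24,-0.378,0,0,0,-1,0.3],[0.24,-0.378,0,0,0,-1,0.3],[0.24,-0.378,0,0,0,-1,0.3],[0.24,-0.378,0,0,0,-1,0.3],[0.24,-0.378,0,0,0,-1,0.3],[0.24,-0.378,0,0,0,-1,0.3]]]'
python3 - <<'E'
from workcell import state
print(state()["q"])
E
```

```text
time: 1.75
position: [0.3564, 0.3897, 0.2314]
tcp_rot: [-1.571, -0.0, 0.399]
ft_force: [0.6, -0.3, -0.2]
grip_width: 0.0556
[ 7.07561026e-01  1.04689369e-01 -2.35835131e-01  1.23001012e+00
  1.15153325e-04  1.87980358e+00]
```

```bash
python3 -m handwheel '[[[0.24,-0.38,-0.1,0,0,-1,0.3],[0.24,-0.38,-0.1,0,0,-1,0.3],[0.24,-0.38,-0.1,0,0,-1,0.3],[0.24,-0.38,-0.1,0,0,-1,0.3],[0.24,-0.38,-0.1,0,0,-1,0.3],[0.24,-0.38,-0.1,0,0,-1,0.3],[0.24,-0.38,-0.1,0,0,-1,0.3],[0.24,-0.38,-0.1,0,0,-1,0.3]]]'
```

```text
time: 2.55
position: [0.4762, 0.2003, 0.1813]
tcp_rot: [-1.571, 0.0, -0.385]
ft_force: [-0.4, -0.0, -0.5]
grip_width: 0.0553
```

```bash
python3 -m handwheel '[[[0,0,0,0,0,-0.65,0.3],[0,0,0,0,0,-0.65,0.3],[0,0,0,0,0,-0.65,0.3],[0,0,0,0,0,-0.65,0.3],[0,0,0,0,0,-0.65,0.3]]]'
python3 - <<'E'
from h import *
from workcell import state,eyes
c=eyes.camera_model("wrist");im=eyes.snapshot("wrist")
cv2.imwrite("pics/w1.png",im[:,:,::-1])
for k,X in dict(d=(.4764,.2001,.085),c=(.5078,.1328,.073),b=(.5407,.2532,.063),a=(.5906,.1736,.053)).items(): print(k,proj(c,X).round(1))
print(state()["q"])
E
```

```text
time: 3.05
position: [0.476, 0.2007, 0.1816]
tcp_rot: [-1.57, -0.0, -0.895]
ft_force: [0.0, -0.3, 0.2]
grip_width: 0.0555
d [281.5 215.3]
c [371.1 232.6]
b [279.9 101.3]
a [396.6 117.4]
[ 2.73553321e-01  1.17626434e-01 -3.30011669e-01  1.12267030e+00
  5.24142231e-05  2.73868461e+00]
```

View pics/w1.png

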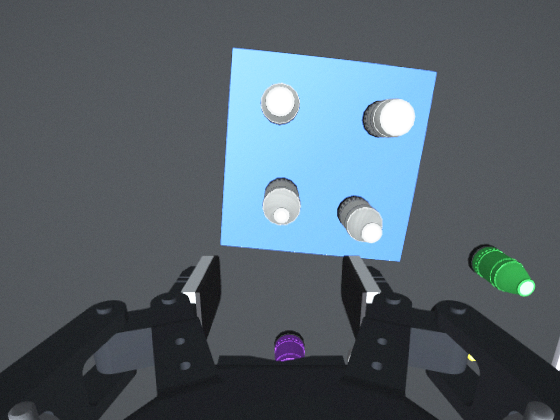

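The wrist picture shows d at (282,215), c (371,232), b (280,102) and a (396,118). Each is within about 1 px of where my positions predict it. Descending on d.

```bash
python3 -m handwheel '[[[0,-0.001,-0.08,0,0,0,0.3],[0,-0.001,-0.16,0,0,0,0.3],[0,-0.001,-0.22,0,0,0,0.3],[0,-0.001,-0.27,0,0,0,0.3],[0,-0.001,-0.3,0,0,0,0.3],[0,-0.001,-0.316,0,0,0,0.3],[0,-0.001,-0.316,0,0,0,0.3]]]'
python3 -m handwheel '[[[0,0,0,0,0,0,0.1],[0,0,0,0,0,0,-0.1],[0,0,0,0,0,0,-0.3],[0,0,0,0,0,0,-0.5],[0,0,0,0,0,0,-0.5],[0,0,0,0,0,0,-0.5]]]'
```

```text
time: 3.8
position: [0.4754, 0.1992, 0.0224]
tcp_rot: [-1.573, 0.001, -0.897]
ft_force: [-0.8, 1.3, -0.2]
grip_width: 0.0553
time: 4.4
position: [0.4774, 0.1997, 0.0247]
tcp_rot: [-1.568, -0.0, -0.898]
ft_force: [-1.1, 1.2, 6.3]
grip_width: 0.0304
```

```bash
python3 -m handwheel '[[[0,0,0,0,0,0,-1],[0,0,0,0,0,0,-1],[0,0,0.01,0,0,0,-1],[0,0,0.02,0,0,0,-1],[0,0,0.04,0,0,0,-1],[0,0,0.06,0,0,0,-1],[0,0,0.06,0,0,0,-1]]]'
python3 - <<'E'
from h import *
from workcell import state,eyes
for n in ("wrist","scene"):
    im=eyes.snapshot(n)
    if n=="scene": im=cv2.resize(im[200:390,260:450],None,fx=3,fy=3)
    cv2.imwrite(f"pics/{n}2.png",im[:,:,::-1])
E
```

```text
time: 5.1
position: [0.478, 0.1995, 0.0552]
tcp_rot: [-1.567, -0.001, -0.898]
ft_force: [-0.1, 0.2, -1.8]
grip_width: 0.0303
```

View pics/wrist2.png

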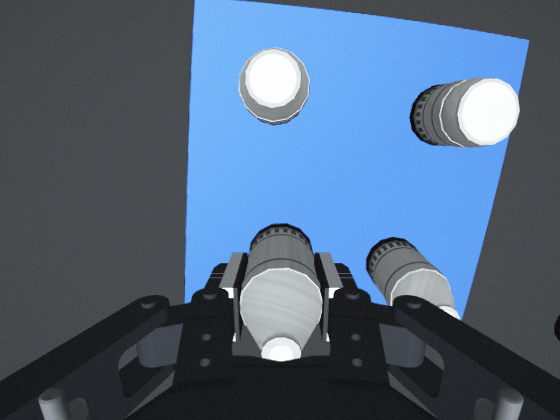

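View pics/scene2.png

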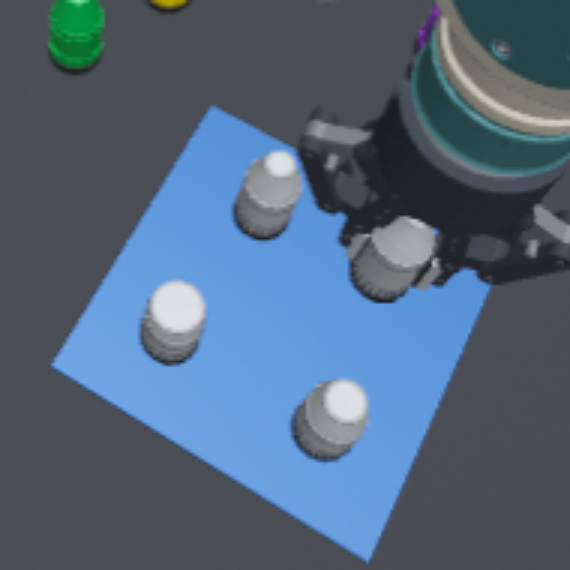

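d is held upright, with its lens at wrist (282,349), and nothing else has moved. Lifting it over c and carrying it to cup4.

```bash
python3 -m handwheel '[[[0,0,0.03,0,0,0,-1],[0,0,0.08,0,0,0,-1],[0,0,0.14,0,0,0,-1],[0.01,-0.02,0.19,0,0,0,-1],[0.03,-0.06,0.2,0,0,0,-1],[0.06,-0.13,0.2,0,0,0,-1],[0.09,-0.21,0.2,0,0,0,-1],[0.123,-0.29,0.2,0,0,0,-1]]]'
python3 -m handwheel '[[[0.035,-0.08,0,0,0,0,-1],[0.07,-0.16,0,0,0,0,-1],[0.105,-0.24,0,0,0,0,-1],[0.14,-0.32,0,0,0,0,-1],[0.163,-0.37,0,0,0,0,-1],[0.175,-0.397,0,0,0,0,-1],[0.18,-0.406,0,0,0,0,-1],[0.18,-0.406,0,0,0,0,-1]]]'
```

```text
time: 6.0
position: [0.5376, 0.053, 0.1529]
tcp_rot: [-1.571, 0.001, -0.897]
ft_force: [1.7, 0.3, -1.1]
grip_width: 0.0307
time: 6.8
position: [0.6274, -0.1484, 0.1527]
tcp_rot: [-1.571, 0.002, -0.898]
ft_force: [-0.1, 0.4, -2.0]
grip_width: 0.0308
```

```bash
python3 -m handwheel '[[[0.004,0,-0.04,0,0,0,-1],[0.004,0,-0.09,0,0,0,-1],[0.004,0,-0.14,0,0,0,-1],[0.004,0,-0.18,0,0,0,-1],[0.004,0,-0.205,0,0,0,-1],[0.004,0,-0.215,0,0,0,-1],[0.004,0,-0.22,0,0,0,-1],[0.004,0,-0.22,0,0,0,-1]]]'
python3 - <<'E'
from h import *
from workcell import state,eyes
s=state();print(s["position"],s["ft_force"])
for n in ("wrist","scene"):
    im=eyes.snapshot(n)
    if n=="scene": im=cv2.resize(im[80:230,150:350],None,fx=3,fy=3)
    cv2.imwrite(f"pics/{n}3.png",im[:,:,::-1])
E
```

```text
time: 7.6
position: [0.6304, -0.1487, 0.0441]
tcp_rot: [-1.57, -0.001, -0.898]
ft_force: [-0.1, 0.7, -1.3]
grip_width: 0.0306
[ 0.63040929 -0.1487409   0.04405312] [-0.1469569   0.66581304 -1.26032248]
```

View pics/wrist3.png

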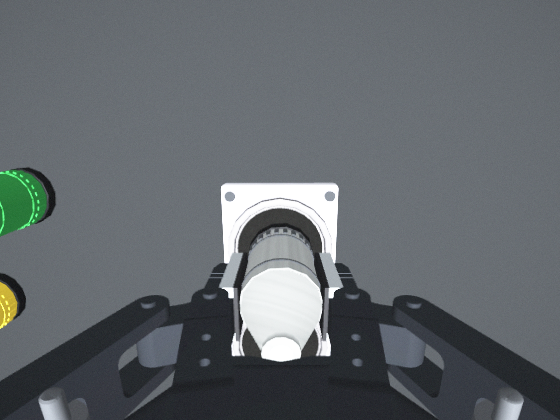

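View pics/scene3.png

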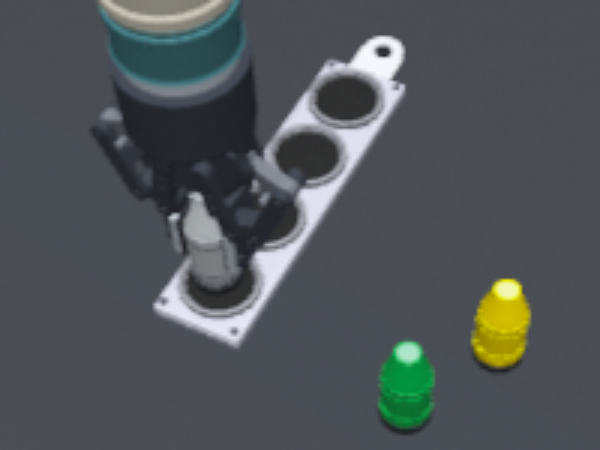

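d is centred over cup4, with the foot ring at wrist (280,235) inside the dark floor. Lowering slowly until it touches.

```bash
python3 -m handwheel '[[[0,0,-0.002,0,0,0,-1],[0,0,-0.004,0,0,0,-1],[0,0,-0.006,0,0,0,-1],[0,0,-0.008,0,0,0,-1],[0,0,-0.01,0,0,0,-1],[0,0,-0.012,0,0,0,-1],[0,0,-0.012,0,0,0,-1]]]'
python3 -m handwheel '[[[0,0,-0.001,0,0,0,-1],[0,0,-0.002,0,0,0,-1],[0,0,-0.003,0,0,0,-1],[0,0,-0.003,0,0,0,-1]]]'
```

```text
time: 8.4
position: [0.6296, -0.1489, 0.037]
tcp_rot: [-1.571, 0.0, -0.898]
ft_force: [-0.0, 0.4, -1.7]
grip_width: 0.0303
time: 8.8
position: [0.6299, -0.1489, 0.0368]
tcp_rot: [-1.571, -0.0, -0.898]
ft_force: [-2.9, 0.9, 5.0]
grip_width: 0.0308
```

Contact came at TCP z ≈ 0.0368, against a predicted 0.0367. Releasing.

```bash
python3 -m handwheel '[[[0,0,0,0,0,0,-0.2],[0,0,0,0,0,0,-0.1],[0,0,0,0,0,0,0],[0,0,0,0,0,0,0.15],[0,0,0,0,0,0,0.3],[0,0,0,0,0,0,0.3]]]'
python3 -m handwheel '[[[0,0,0.02,0,0,0,0.3],[0,0,0.06,0,0,0,0.3],[0,0,0.12,0,0,0,0.3],[0,0,0.2,0,0,0,0.3],[0,0,0.27,0,0,0,0.3],[0,0,0.3,0,0,0,0.3]]]'
python3 - <<'E'
from h import *
from workcell import state,eyes
im=eyes.snapshot("wrist");cv2.imwrite("pics/wrist4.png",im[:,:,::-1])
E
```

```text
time: 9.4
position: [0.6299, -0.1489, 0.0357]
tcp_rot: [-1.571, 0.0, -0.898]
ft_force: [-0.3, 0.9, 0.1]
grip_width: 0.0557
time: 10.0
position: [0.6323, -0.1497, 0.1912]
tcp_rot: [-1.567, -0.006, -0.898]
ft_force: [0.4, -0.1, 1.3]
grip_width: 0.0553
```

View pics/wrist4.png

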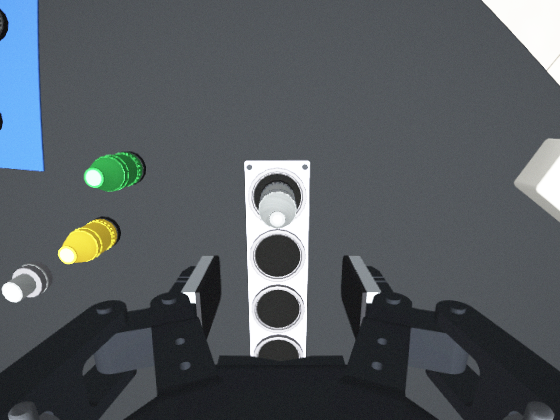

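d stands in cup4, lens at wrist (278,219). Next is c.

```bash
python3 -m handwheel '[[[-0.02,0.046,0,0,0,0,0.3],[-0.056,0.13,0,0,0,0,0.3],[-0.095,0.22,0,0,0,0,0.3],[-0.134,0.31,0,0,0,0,0.3],[-0.173,0.4,0,0,0,0,0.3],[-0.212,0.49,0,0,0,0,0.3],[-0.236,0.545,0,0,0,0,0.3],[-0.244,0.563,0,0,0,0,0.3]]]'
python3 -m handwheel '[[[0,0,0,0,0,0,0.3],[0,0,0,0,0,0,0.3]]]'
```

```text
time: 10.85
position: [0.5051, 0.1348, 0.1844]
tcp_rot: [-1.573, 0.002, -0.895]
ft_force: [0.6, -0.4, 0.4]
grip_width: 0.0556
time: 11.05
position: [0.5081, 0.1318, 0.1853]
tcp_rot: [-1.572, -0.0, -0.899]
ft_force: [-0.0, 0.7, -0.4]
grip_width: 0.0556
```

```bash
python3 -m handwheel '[[[0,0.001,-0.08,0,0,0,0.3],[0,0.001,-0.16,0,0,0,0.3],[0,0.001,-0.23,0,0,0,0.3],[0,0.001,-0.28,0,0,0,0.3],[0,0.001,-0.315,0,0,0,0.3],[0,0.001,-0.334,0,0,0,0.3],[0,0.001,-0.334,0,0,0,0.3],[0,0.001,-0.334,0,0,0,0.3]]]'
python3 -m handwheel '[[[0,0,0,0,0,0,0.1],[0,0,0,0,0,0,-0.1],[0,0,0,0,0,0,-0.3],[0,0,0,0,0,0,-0.5],[0,0,0,0,0,0,-1],[0,0,0,0,0,0,-1],[0,0,0,0,0,0,-1]]]'
```

```text
time: 11.85
position: [0.5089, 0.1325, 0.0193]
tcp_rot: [-1.57, -0.001, -0.899]
ft_force: [-0.5, -0.1, 0.2]
grip_width: 0.0556
time: 12.55
position: [0.5088, 0.1333, 0.0201]
tcp_rot: [-1.569, -0.001, -0.898]
ft_force: [-1.5, -0.1, 5.9]
grip_width: 0.0305
```

```bash
python3 -m handwheel '[[[0,0,0.01,0,0,0,-1],[0,0,0.03,0,0,0,-1],[0,0,0.08,0,0,0,-1],[0,0,0.14,0,0,0,-1],[0.01,-0.03,0.2,0,0,0,-1],[0.024,-0.09,0.25,0,0,0,-1],[0.04,-0.16,0.26,0,0,0,-1],[0.06,-0.24,0.26,0,0,0,-1]]]'
python3 -m handwheel '[[[0.02,-0.08,0,0,0,0,-1],[0.04,-0.16,0,0,0,0,-1],[0.058,-0.24,0,0,0,0,-1],[0.072,-0.31,0,0,0,0,-1],[0.08,-0.36,0,0,0,0,-1],[0.084,-0.39,0,0,0,0,-1],[0.084,-0.402,0,0,0,0,-1],[0.084,-0.402,0,0,0,0,-1]]]'
python3 -m handwheel '[[[0,0,0,0,0,0,-1]]]'
python3 - <<'E'
from h import *
from workcell import state,eyes
im=eyes.snapshot("wrist");cv2.imwrite("pics/wrist5.png",im[:,:,::-1])
E
```

```text
time: 13.35
position: [0.5391, 0.0125, 0.1513]
tcp_rot: [-1.568, -0.003, -0.896]
ft_force: [1.5, 1.3, -2.3]
grip_width: 0.0304
time: 14.15
position: [0.5795, -0.1878, 0.1487]
tcp_rot: [-1.571, 0.001, -0.899]
ft_force: [1.0, 0.7, -2.4]
grip_width: 0.0302
time: 14.25
position: [0.5793, -0.1866, 0.1487]
tcp_rot: [-1.571, 0.001, -0.897]
ft_force: [0.1, 0.7, -1.8]
grip_width: 0.0306
```

View pics/wrist5.png

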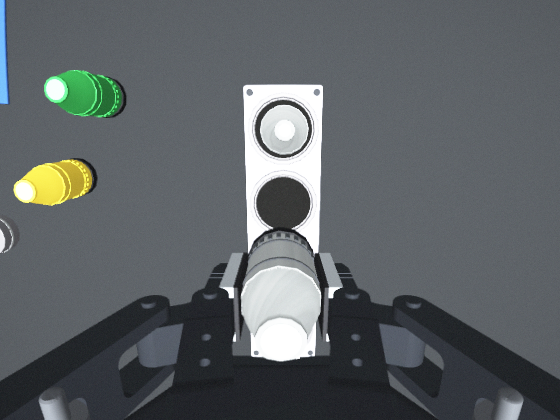

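c is held upright and d stands centred in cup4, at (284,130). Lowering c into cup3.

```bash
python3 -m handwheel '[[[0.003,-0.001,-0.04,0,0,0,-1],[0.003,-0.001,-0.09,0,0,0,-1],[0.003,-0.001,-0.14,0,0,0,-1],[0.003,-0.001,-0.18,0,0,0,-1],[0.003,-0.001,-0.205,0,0,0,-1],[0.003,-0.001,-0.217,0,0,0,-1],[0.003,-0.001,-0.222,0,0,0,-1],[0.003,-0.001,-0.222,0,0,0,-1]]]'
python3 -m handwheel '[[[0,0,-0.002,0,0,0,-1],[0,0,-0.004,0,0,0,-1],[0,0,-0.006,0,0,0,-1],[0,0,-0.006,0,0,0,-1]]]'
```

```text
time: 15.1
position: [0.5819, -0.1884, 0.0384]
tcp_rot: [-1.57, -0.001, -0.898]
ft_force: [0.2, 0.7, -1.2]
grip_width: 0.0304
time: 15.5
position: [0.5814, -0.1885, 0.035]
tcp_rot: [-1.571, -0.0, -0.898]
ft_force: [0.0, 0.5, -2.1]
grip_width: 0.0304
```

```bash
python3 -m handwheel '[[[0,0,-0.001,0,0,0,-1],[0,0,-0.002,0,0,0,-1],[0,0,-0.003,0,0,0,-1],[0,0,-0.004,0,0,0,-1],[0,0,-0.004,0,0,0,-1]]]'
python3 -m handwheel '[[[0,0,-0.001,0,0,0,-1],[0,0,-0.002,0,0,0,-1],[0,0,-0.003,0,0,0,-1],[0,0,-0.003,0,0,0,-1]]]'
```

```text
time: 16.0
position: [0.5813, -0.1884, 0.0327]
tcp_rot: [-1.571, 0.0, -0.898]
ft_force: [-0.2, -0.6, -1.9]
grip_width: 0.0304
time: 16.4
position: [0.5814, -0.1885, 0.0321]
tcp_rot: [-1.571, -0.0, -0.898]
ft_force: [-2.5, 0.2, 5.2]
grip_width: 0.0304
```

```bash
python3 -m handwheel '[[[0,0,0,0,0,0,-0.2],[0,0,0,0,0,0,-0.1],[0,0,0,0,0,0,0],[0,0,0,0,0,0,0.15],[0,0,0,0,0,0,0.3],[0,0,0,0,0,0,0.3]]]'
python3 -m handwheel '[[[0,0,0.02,0,0,0,0.3],[0,0,0.06,0,0,0,0.3],[0,0,0.12,0,0,0,0.3],[0,0,0.2,0,0,0,0.3],[0,0,0.27,0,0,0,0.3],[0,0,0.3,0,0,0,0.3]]]'
python3 -m handwheel '[[[-0.004,0.05,0,0,0,0,0.3],[-0.012,0.13,0,0,0,0,0.3],[-0.02,0.22,0,0,0,0,0.3],[-0.03,0.31,0,0,0,0,0.3],[-0.038,0.4,0,0,0,0,0.3],[-0.046,0.49,0,0,0,0,0.3],[-0.054,0.58,0,0,0,0,0.3],[-0.062,0.67,0,0,0,0,0.3]]]'
python3 -m handwheel '[[[-0.01,0.08,0,0,0,0,0.3],[-0.015,0.15,0,0,0,0,0.3],[-0.018,0.2,0,0,0,0,0.3],[-0.02,0.214,0,0,0,0,0.3],[-0.02,0.214,0,0,0,0,0.3],[-0.02,0.214,0,0,0,0,0.3]]]'
python3 - <<'E'
from h import *
from workcell import state,eyes
im=eyes.snapshot("wrist");cv2.imwrite("pics/wrist6.png",im[:,:,::-1])
im=eyes.snapshot("top");cv2.imwrite("pics/top6.png",im[:,:,::-1])
c=eyes.camera_model("wrist");print(proj(c,(.5407,.2532,.063)),proj(c,(.5906,.1736,.053)),state()["q"][5])
E
```

```text
time: 17.0
position: [0.5813, -0.1884, 0.0312]
tcp_rot: [-1.571, 0.0, -0.898]
ft_force: [0.3, -0.4, 0.3]
grip_width: 0.0561
time: 17.6
position: [0.5837, -0.1894, 0.1865]
tcp_rot: [-1.567, -0.007, -0.898]
ft_force: [0.3, -0.9, 0.4]
grip_width: 0.0555
time: 18.4
position: [0.5495, 0.1483, 0.181]
tcp_rot: [-1.571, 0.0, -0.898]
ft_force: [1.3, -0.1, -0.0]
grip_width: 0.0553
time: 19.0
position: [0.5401, 0.2527, 0.181]
tcp_rot: [-1.572, -0.0, -0.899]
ft_force: [-0.9, 0.2, 0.3]
grip_width: 0.0556
[279.87043475 207.23092246] [388.84077901 216.34315941] 2.799306560439758
```

View pics/wrist6.png

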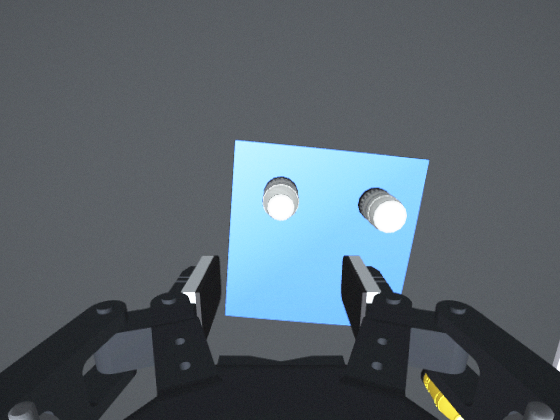

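View pics/top6.png

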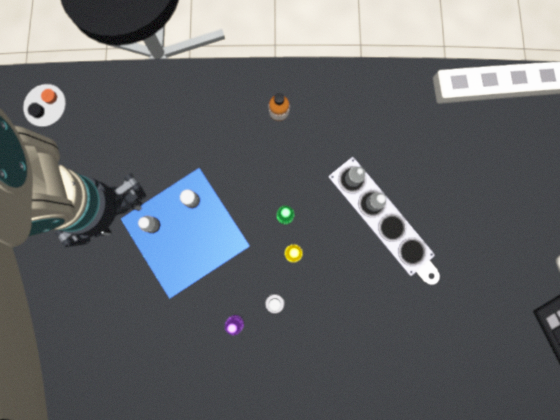

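d and c stand in cups 4 and 3, at top-view (355,175) and (376,202). b's lens is at wrist (280,207), as predicted. Picking b.

```bash
python3 -m handwheel '[[[0.001,0.001,-0.08,0,0,0,0.3],[0.001,0.001,-0.16,0,0,0,0.3],[0.001,0.001,-0.23,0,0,0,0.3],[0.001,0.001,-0.28,0,0,0,0.3],[0.001,0.001,-0.315,0,0,0,0.3],[0.001,0.001,-0.334,0,0,0,0.3],[0.001,0.001,-0.334,0,0,0,0.3],[0.001,0.001,-0.334,0,0,0,0.3]]]'
python3 -m handwheel '[[[0,0,0,0,0,0,0.1],[0,0,0,0,0,0,-0.1],[0,0,0,0,0,0,-0.3],[0,0,0,0,0,0,-0.5],[0,0,0,0,0,0,-1],[0,0,0,0,0,0,-1],[0,0,0,0,0,0,-1]]]'
```

```text
time: 19.9
position: [0.5417, 0.2538, 0.0151]
tcp_rot: [-1.57, -0.0, -0.899]
ft_force: [-0.7, -0.4, -0.0]
grip_width: 0.0554
time: 20.6
position: [0.5419, 0.2544, 0.0157]
tcp_rot: [-1.569, -0.001, -0.898]
ft_force: [-1.0, -1.4, 5.6]
grip_width: 0.0302
```

```bash
python3 -m handwheel '[[[0,0,0.01,0,0,0,-1],[0,0,0.03,0,0,0,-1],[0,0,0.08,0,0,0,-1],[0,0,0.14,0,0,0,-1],[0,-0.03,0.2,0,0,0,-1],[0,-0.09,0.25,0,0,0,-1],[0,-0.17,0.26,0,0,0,-1],[0,-0.25,0.26,0,0,0,-1]]]'
python3 -m handwheel '[[[0,-0.08,0,0,0,0,-1],[-0.004,-0.16,0,0,0,0,-1],[-0.006,-0.24,0,0,0,0,-1],[-0.01,-0.32,0,0,0,0,-1],[-0.012,-0.4,0,0,0,0,-1],[-0.014,-0.48,0,0,0,0,-1],[-0.016,-0.56,0,0,0,0,-1],[-0.018,-0.62,0,0,0,0,-1]]]'
python3 -m handwheel '[[[0,-0.04,0,0,0,0,-1],[0,-0.07,0,0,0,0,-1],[0,-0.085,0,0,0,0,-1],[0,-0.092,0,0,0,0,-1],[0,-0.092,0,0,0,0,-1],[0,-0.092,0,0,0,0,-1]]]'
```

```text
time: 21.4
position: [0.5421, 0.1285, 0.1468]
tcp_rot: [-1.567, -0.002, -0.897]
ft_force: [0.2, -0.3, -0.8]
grip_width: 0.0307
time: 22.2
position: [0.5315, -0.1831, 0.1447]
tcp_rot: [-1.571, -0.001, -0.9]
ft_force: [0.0, 1.6, -1.4]
grip_width: 0.0307
time: 22.8
position: [0.5318, -0.2259, 0.1443]
tcp_rot: [-1.571, 0.001, -0.897]
ft_force: [-0.2, -0.5, -1.6]
grip_width: 0.0304
```

```bash
python3 -m handwheel '[[[0.001,-0.001,-0.04,0,0,0,-1],[0.001,-0.001,-0.09,0,0,0,-1],[0.001,-0.001,-0.14,0,0,0,-1],[0.001,-0.001,-0.18,0,0,0,-1],[0.001,-0.001,-0.205,0,0,0,-1],[0.001,-0.001,-0.217,0,0,0,-1],[0.001,-0.001,-0.222,0,0,0,-1],[0.001,-0.001,-0.222,0,0,0,-1]]]'
python3 -m handwheel '[[[0,0,-0.002,0,0,0,-1],[0,0,-0.004,0,0,0,-1],[0,0,-0.006,0,0,0,-1],[0,0,-0.007,0,0,0,-1],[0,0,-0.007,0,0,0,-1]]]'
python3 - <<'E'
from h import *
from workcell import state,eyes
im=eyes.snapshot("wrist");cv2.imwrite("pics/wrist7.png",im[:,:,::-1])
E
```

```text
time: 23.6
position: [0.5329, -0.2275, 0.0338]
tcp_rot: [-1.57, -0.001, -0.898]
ft_force: [0.3, -0.2, -1.7]
grip_width: 0.0301
time: 24.1
position: [0.5323, -0.2274, 0.0298]
tcp_rot: [-1.571, 0.0, -0.898]
ft_force: [0.0, 0.5, -1.2]
grip_width: 0.0304
```

View pics/wrist7.png

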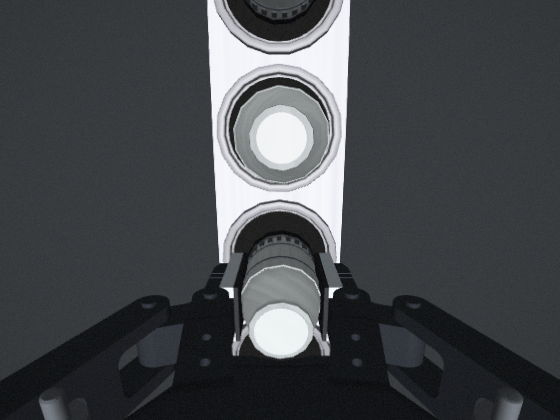

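b is over cup2 and inside its ring, with the foot at (280,243). c stands centred in cup3, at (281,138). Making contact, then releasing.

```bash
python3 -m handwheel '[[[0,0,-0.001,0,0,0,-1],[0,0,-0.002,0,0,0,-1],[0,0,-0.003,0,0,0,-1],[0,0,-0.004,0,0,0,-1],[0,0,-0.004,0,0,0,-1]]]'
python3 -m handwheel '[[[0,0,-0.001,0,0,0,-1],[0,0,-0.002,0,0,0,-1],[0,0,-0.002,0,0,0,-1]]]'
```

```text
time: 24.65
position: [0.5324, -0.2274, 0.0278]
tcp_rot: [-1.571, -0.0, -0.898]
ft_force: [-0.8, 0.2, -1.3]
grip_width: 0.03
time: 24.95
position: [0.5323, -0.2274, 0.0277]
tcp_rot: [-1.571, -0.0, -0.898]
ft_force: [-2.4, 1.1, 5.8]
grip_width: 0.0307
```

```bash
python3 -m handwheel '[[[0,0,0,0,0,0,-0.2],[0,0,0,0,0,0,-0.1],[0,0,0,0,0,0,0],[0,0,0,0,0,0,0.15],[0,0,0,0,0,0,0.3],[0,0,0,0,0,0,0.3]]]'
python3 -m handwheel '[[[0,0,0.02,0,0,0,0.3],[0,0,0.06,0,0,0,0.3],[0,0,0.12,0,0,0,0.3],[0,0,0.2,0,0,0,0.3],[0,0,0.27,0,0,0,0.3],[0,0,0.3,0,0,0,0.3]]]'
python3 -m handwheel '[[[0.007,0.05,0,0,0,0,0.3],[0.019,0.13,0,0,0,0,0.3],[0.032,0.22,0,0,0,0,0.3],[0.045,0.31,0,0,0,0,0.3],[0.058,0.4,0,0,0,0,0.3],[0.071,0.49,0,0,0,0,0.3],[0.084,0.58,0,0,0,0,0.3],[0.097,0.67,0,0,0,0,0.3]]]'
python3 -m handwheel '[[[0.01,0.06,0,0,0,0,0.3],[0.016,0.1,0,0,0,0,0.3],[0.019,0.125,0,0,0,0,0.3],[0.02,0.132,0,0,0,0,0.3],[0.02,0.132,0,0,0,0,0.3],[0.02,0.132,0,0,0,0,0.3]]]'
python3 - <<'E'
from h import *
from workcell import state,eyes
im=eyes.snapshot("wrist");cv2.imwrite("pics/wrist8.png",im[:,:,::-1])
c=eyes.camera_model("wrist");print(proj(c,(.5906,.1736,.053)))
E
```

```text
time: 25.55
position: [0.5324, -0.2274, 0.0267]
tcp_rot: [-1.571, 0.0, -0.898]
ft_force: [-0.4, -0.2, 0.3]
grip_width: 0.0557
time: 26.15
position: [0.5346, -0.2286, 0.182]
tcp_rot: [-1.568, -0.007, -0.898]
ft_force: [0.9, -0.4, 0.7]
grip_width: 0.0557
time: 26.95
position: [0.581, 0.1095, 0.1778]
tcp_rot: [-1.57, -0.001, -0.898]
ft_force: [-0.1, -0.7, 0.0]
grip_width: 0.0554
time: 27.55
position: [0.5907, 0.1726, 0.1769]
tcp_rot: [-1.571, -0.0, -0.899]
ft_force: [-0.3, -0.9, 0.5]
grip_width: 0.0554
[279.33113617 205.86365074]
```

View pics/wrist8.png

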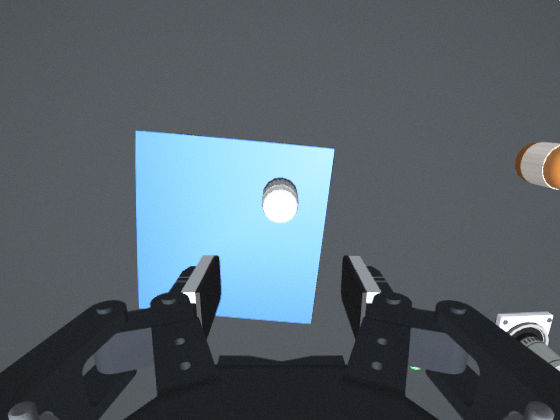

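a's lens is at (280,206), matching the prediction. Picking it.

```bash
python3 -m handwheel '[[[0,0.001,-0.08,0,0,0,0.3],[0,0.001,-0.16,0,0,0,0.3],[0,0.001,-0.23,0,0,0,0.3],[0,0.001,-0.28,0,0,0,0.3],[0,0.001,-0.315,0,0,0,0.3],[0,0.001,-0.331,0,0,0,0.3],[0,0.001,-0.331,0,0,0,0.3],[0,0.001,-0.331,0,0,0,0.3]]]'
python3 -m handwheel '[[[0,0,0,0,0,0,0.1],[0,0,0,0,0,0,-0.1],[0,0,0,0,0,0,-0.3],[0,0,0,0,0,0,-0.5],[0,0,0,0,0,0,-1],[0,0,0,0,0,0,-1],[0,0,0,0,0,0,-1]]]'
```

```text
time: 28.4
position: [0.5917, 0.1738, 0.0122]
tcp_rot: [-1.57, -0.001, -0.899]
ft_force: [0.1, 0.6, 0.1]
grip_width: 0.0555
time: 29.1
position: [0.5919, 0.1743, 0.0127]
tcp_rot: [-1.569, -0.001, -0.898]
ft_force: [-0.8, -0.4, 6.6]
grip_width: 0.0305
```

```bash
python3 -m handwheel '[[[0,0,0.01,0,0,0,-1],[0,0,0.03,0,0,0,-1],[0,0,0.08,0,0,0,-1],[0,0,0.14,0,0,0,-1],[-0.007,-0.03,0.2,0,0,0,-1],[-0.022,-0.09,0.25,0,0,0,-1],[-0.041,-0.17,0.26,0,0,0,-1],[-0.06,-0.25,0.26,0,0,0,-1]]]'
python3 -m handwheel '[[[-0.02,-0.08,0,0,0,0,-1],[-0.04,-0.16,0,0,0,0,-1],[-0.06,-0.24,0,0,0,0,-1],[-0.078,-0.32,0,0,0,0,-1],[-0.098,-0.4,0,0,0,0,-1],[-0.117,-0.48,0,0,0,0,-1],[-0.13,-0.54,0,0,0,0,-1],[-0.14,-0.58,0,0,0,0,-1]]]'
python3 -m handwheel '[[[-0.007,-0.025,0,0,0,0,-1],[-0.011,-0.041,0,0,0,0,-1],[-0.014,-0.048,0,0,0,0,-1],[-0.014,-0.048,0,0,0,0,-1],[-0.014,-0.048,0,0,0,0,-1]]]'
```

```text
time: 29.9
position: [0.5619, 0.0482, 0.1438]
tcp_rot: [-1.568, -0.003, -0.897]
ft_force: [0.3, -0.1, 0.0]
grip_width: 0.0307
time: 30.7
position: [0.4902, -0.2431, 0.1418]
tcp_rot: [-1.571, -0.001, -0.9]
ft_force: [-0.0, 0.1, -1.6]
grip_width: 0.0305
time: 31.2
position: [0.4839, -0.264, 0.1412]
tcp_rot: [-1.571, 0.001, -0.897]
ft_force: [-0.0, 0.9, -1.0]
grip_width: 0.0301
```

```bash
python3 -m handwheel '[[[0.001,-0.001,-0.04,0,0,0,-1],[0.001,-0.001,-0.09,0,0,0,-1],[0.001,-0.001,-0.14,0,0,0,-1],[0.001,-0.001,-0.18,0,0,0,-1],[0.001,-0.001,-0.205,0,0,0,-1],[0.001,-0.001,-0.217,0,0,0,-1],[0.001,-0.001,-0.222,0,0,0,-1],[0.001,-0.001,-0.222,0,0,0,-1]]]'
python3 -m handwheel '[[[0,0,-0.002,0,0,0,-1],[0,0,-0.004,0,0,0,-1],[0,0,-0.006,0,0,0,-1],[0,0,-0.006,0,0,0,-1],[0,0,-0.006,0,0,0,-1]]]'
python3 - <<'E'
from h import *
from workcell import state,eyes
im=eyes.snapshot("wrist");cv2.imwrite("pics/wrist9.png",im[:,:,::-1])
E
```

```text
time: 32.0
position: [0.4848, -0.2656, 0.0308]
tcp_rot: [-1.571, -0.001, -0.898]
ft_force: [0.6, -0.5, -1.5]
grip_width: 0.0302
time: 32.5
position: [0.4844, -0.2654, 0.0274]
tcp_rot: [-1.571, -0.0, -0.898]
ft_force: [-0.5, 0.1, -1.2]
grip_width: 0.0301
```

View pics/wrist9.png

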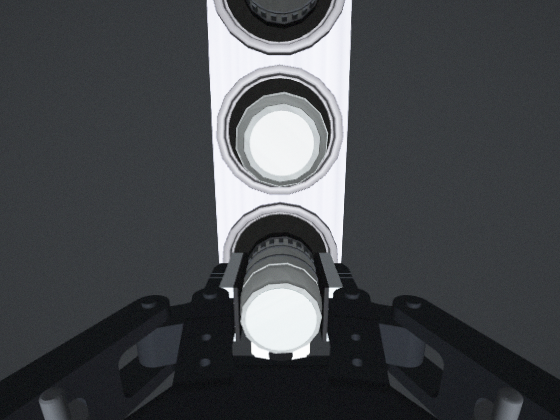

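a is inside cup1's ring, with the foot at (280,245), and b stands in cup2 at (282,143). Lowering the last few millimetres.

```bash
python3 -m handwheel '[[[0,0,-0.001,0,0,0,-1],[0,0,-0.002,0,0,0,-1],[0,0,-0.003,0,0,0,-1],[0,0,-0.004,0,0,0,-1],[0,0,-0.004,0,0,0,-1]]]'
python3 -m handwheel '[[[0,0,-0.001,0,0,0,-1],[0,0,-0.002,0,0,0,-1],[0,0,-0.003,0,0,0,-1],[0,0,-0.003,0,0,0,-1]]]'
```

```text
time: 33.05
position: [0.4843, -0.2654, 0.0252]
tcp_rot: [-1.571, 0.0, -0.898]
ft_force: [-0.0, -0.2, -1.0]
grip_width: 0.0304
time: 33.45
position: [0.4844, -0.2655, 0.0247]
tcp_rot: [-1.571, -0.0, -0.898]
ft_force: [-1.8, 1.4, 6.8]
grip_width: 0.0304
```

Contact came at 0.0247, as predicted. Releasing, rising and moving clear.

```bash
python3 -m handwheel '[[[0,0,0,0,0,0,-0.2],[0,0,0,0,0,0,-0.1],[0,0,0,0,0,0,0],[0,0,0,0,0,0,0.15],[0,0,0,0,0,0,0.3],[0,0,0,0,0,0,0.3]]]'
python3 -m handwheel '[[[0,0,0.02,0,0,0,0.3],[0,0,0.06,0,0,0,0.3],[0,0,0.12,0,0,0,0.3],[0,0,0.2,0,0,0,0.3],[0,0,0.28,0,0,0,0.3],[0,0,0.36,0,0,0,0.3],[0,0,0.4,0,0,0,0.3]]]'
python3 -m handwheel '[[[-0.02,0.06,0,0,0,0,0.3],[-0.05,0.14,0,0,0,0,0.3],[-0.08,0.22,0,0,0,0,0.3],[-0.1,0.3,0,0,0,0,0.3],[-0.1,0.38,0,0,0,0,0.3],[-0.1,0.46,0,0,0,0,0.3],[-0.1,0.5,0,0,0,0,0.3],[-0.1,0.5,0,0,0,0,0.3]]]'
python3 - <<'E'
from h import *
from workcell import state,eyes
t=eyes.snapshot("top")[:,:,::-1];s=eyes.snapshot("scene")[:,:,::-1]
cv2.imwrite("pics/top9.png",t)
cv2.imwrite("pics/scene9.png",s)
cv2.imwrite("pics/fin.png",np.hstack([cv2.resize(t[150:290,320:450],(371,400),interpolation=3),cv2.resize(s[80:220,190:330],(400,400),interpolation=3)]))
E
```

```text
time: 34.05
position: [0.4843, -0.2654, 0.0237]
tcp_rot: [-1.571, 0.0, -0.898]
ft_force: [-0.7, 0.1, -0.2]
grip_width: 0.0556
time: 34.75
position: [0.486, -0.2666, 0.2291]
tcp_rot: [-1.569, -0.007, -0.898]
ft_force: [-0.2, 0.6, 0.2]
grip_width: 0.0555
time: 35.55
position: [0.4339, -0.0133, 0.2245]
tcp_rot: [-1.57, -0.0, -0.894]
ft_force: [-0.8, -0.0, 0.5]
grip_width: 0.0554
```

View pics/fin.png

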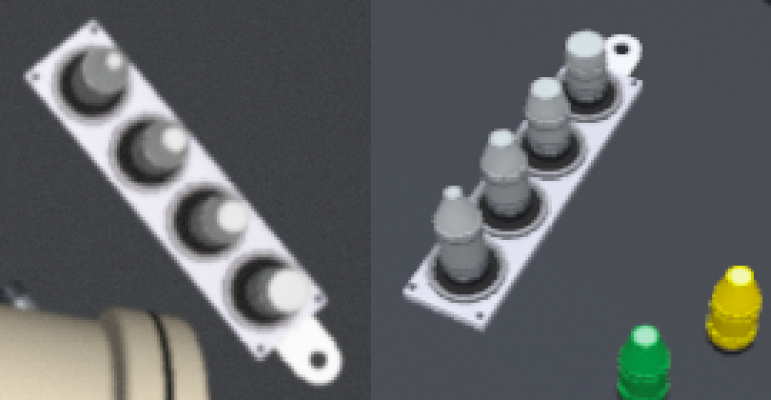

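View pics/scene9.png

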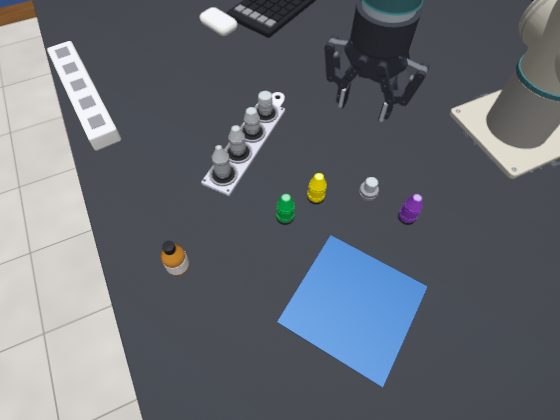

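View pics/top9.png

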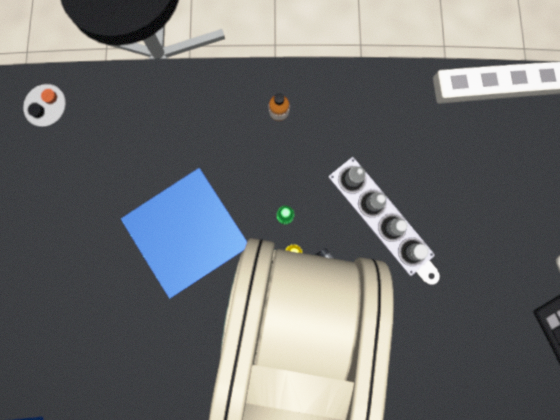

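All four stand upright inside their rims, with a by the tab and d at the far end. In the scene view the bottle (175,258) and eyepiece (370,188) have not moved, and the gripper is clear of everything. Handing in.

```bash
python3 -m handwheel '[[[0,0,0,0,0,0,0.3],[0,0,0,0,0,0,0.3]]]'; python3 -c "
from workcell import order
print(order.finish_job())"
```

```text
time: 35.85
position: [0.4345, -0.0164, 0.2239]
tcp_rot: [-1.571, -0.0, -0.9]
ft_force: [-0.1, 0.2, 0.2]
grip_width: 0.0554
the job is handed in; nothing more can be done
None
```

All four objectives are in the rail in height order, and the job was handed in at about 36 s. The shortest (a) is in cup1 next to the white tab, then b in cup2, c in cup3 and the tallest (d) in cup4.

- **Set-down:** each one was lowered in 0.5–1 mm steps until it touched the cup floor at the predicted height. The force reading at contact was 5–7 N, and only then was it released.
- **Last pictures:** the scene and top views show all four upright inside the rims. The scene view shows the bottle, eyepiece and look-alikes where they started, and the gripper clear of everything. The arm hid the eyepiece in the last top view.
- **Disagreements:** the networks' raw positions were up to about 1 cm off between the two cameras, so I used lens and cup centres measured in the images, which agreed to about 2 mm. The gripper read about 30.5 mm on the 32 mm barrels every time, with no sign of slipping.

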